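Change over the range key on the bench supply

TASK

On the grey bench supply console, select the range of the long key: press the long key fully down until it latches, so that the round key, which is latched down now, pops up. Do not press the square key.

Things in the scene. Friction and masses are not known exactly. Their poses are not given: they have to be found in the camera images.
- long_key_top (a point): Centre of the top face of the long key, the one to press: a black bar-shaped cap 46 x 22 mm (x, y), top 18 mm above the console's lid when up, 10 mm when latched. One of three black keys of equal height in a row along this point's y, 45 mm between centres; their order in the row varies. x points to the back of the console, roughly away from the robot; z up.
- console: Grey desk case fixed to the bench, 160 x 250 mm (x, y), lid 60 mm above the bench; origin under its centre, x to its back, z up. The key row runs 35 mm in front of the centre. From 57 mm behind the row a step with a round meter and two terminals rises to 45 mm above the lid. A tile 8 mm thick lies on the lid left of the row; tape and pliers lie beside the case.
- long_key (a joint): Travel of the long key, straight down, m: 0 up, 0.008 latched, 0.010 bottom stop. Pushed to the stop (2 to 4 N on the way, then firm) and let go, it stays latched at 0.008; let go before 0.008 it springs back up. On its way down it releases the key that was latched.
- round_key (a joint): Travel of the round key (black cap, 28 mm across, same height), m: 0 up, 0.008 latched. Latched down at the start; it springs up when another key is pressed.
- square_key (a joint): Travel of the square key (black cap 26 x 26 mm, same height), m: 0 up, 0.008 latched. Up at the start and to stay up.

How it is judged:
At the end, for the whole second after the job is handed in: The long key stays latched down by itself (travel over 6.5 mm), and the round and square keys are up (travel under 2 mm) (value of joint long_key above 0.0065 m and value of joint each of round_key, square_key below 0.002 m); the robot touches nothing.
It fails at once if the square key is pressed (travel over 4 mm) (value of joint square_key above 0.004 m).
It also fails if it takes over 24 s, if anything falls off the work surface, if the arm or the gripper's body presses on something with over 40 N, if the wrist force passes 120 N, or if a joint passes its speed limit or range.

ROBOT

A 6-joint arm with a two-finger parallel gripper is mounted at the origin on a cart in front of the work surface, level with it; the furniture and walls round the work are solid. World frame = base frame: x ahead of the robot, y to its left, z up, the work surface at z = 0. Lengths are in m, angles in rad, forces in N, time in s.
With the tool pointing down it reaches from about 0.35 to 0.725 m from the base axis. Payload 4.3 kg.
Tool frame: the origin (TCP) lies midway between the tips of the shut fingers; the grasp point (between the pads) lies 19 mm behind it; z points along the fingers, y is the direction in which the jaws open and shut (so a half turn about z gives the same grasp; the last joint's range is limited). The gripper opens to 85 mm and grips with 20 to 120 N. Pads are 22 mm wide; open, the fingers measure 114 mm over their backs; the gripper's body (76 mm by 85 mm) begins 54 mm behind the grasp point. The pads swing forward as they close: fully open they stand 13 mm farther back than shut.
Start: joints at [1.214, 0.377, 0.081, 1.274, 0, 1.46], TCP at [0.14, 0.558, 0.231] pointing down, gripper open.
Joint ranges: [-2.72, 2.72], [-0.84, 1.66], [-1.02, 1.22], [-1.77, 2.12], [-1.37, 1.28], [-3.14, 3.14]. Speed limits (rad/s): [2.57, 2.57, 3.14, 3.14, 3.14, 3.14].

INTERFACE

Orientations are given as a unit quaternion [w, x, y, z].
In Python, from bench import read_state, imaging, sign_off gives the robot as it stands.
- The arm moves only by the tool jog_arm, never from a script. Its argument "plan" is text: rows parted by semicolons, each of 7 numbers parted by spaces: the shift along the tool's x, y, z in units of 50 mm (1.0 is 50 mm), then the turn, a rotation vector about the tool's x, y, z in units of 5 degrees (1.0 is 5 degrees), then the finger opening in mm, from 0 to 85.4. In form: x y z ax ay az gripper; .... A call has 1 to 20 rows; each row shifts and turns the commanded pose from where the row before left it, along the tool's axes as they then stand; what a row does not reach is not made up. A row lasts 1/8 s, in which the tool goes at most 62.5 mm and 10.7 degrees, less where a joint would pass 70% of its speed; a pose out of reach is approached as far as the arm can. A call is refused whole if a number of a shift passes 1 or a number of a turn 1, either way. A call with a gripper value outside its range is refused whole. The fingers move at their own pace and stop on an object; "squeeze" is the grip in N (left out, the last holds). Time passes only in rows, so rows that do not move let the fingers close. It gives the time, the measured TCP pose, the force and the opening at its end, in the units of the state.
- read_state(): the state, without advancing time (a new reading comes with each control period).
- imaging.grab_frame(name): name is "side" or "top"; returns (picture, depth): 384x512x3 uint8, red, green, blue; 384x512 float32, m along the optical axis (not along the pixel's ray), 0 where there is no reading.
- imaging.camera_model(name): a dict with "camera_matrix" (3x3 intrinsics, pixels), "dist_coeffs" ([k1, k2, p1, p2, k3] as OpenCV has them; the pictures are not rectified), "rvec" (rotation vector, rad) and "tvec" (3), from world to camera coordinates, as OpenCV has them. Camera axes: x right, y down, z forward; pixel columns grow to the right and rows downward; lengths in m; the calibration is good to about 2 mm. A picture is of the moment at which its call begins. camera_model takes no time and is no camera call.
- sign_off(): hands the job in, once; it reports no verdict.
The state is a dict: "t": time; "q": joint angles; "qd": joint speeds; "joint_torque": joint torques, N m; "tool_pos": TCP position; "tcp_rot": TCP orientation; "contact_force": force on the tool from outside, world axes, zero at the start; "torque": the same for the moment, N m; "width": opening from 0.0 (shut) to 1.0 (fully open).
Only numpy, scipy, OpenCV 4.12 (cv2) and the standard library are available. Lean on these libraries where they do the work, as an engineer would, in place of code of your own. Each camera call takes 0.05 s, during which the arm holds its last target.

## Working session

There is one attempt and no reset: what is moved stays moved. The work goes in short steps, Python scripts to look and compute and a tool call to move; the robot and the scene stay as the last step left them, time stands still between calls to the robot, and variables do not carry over. Pictures are saved under pics/ and viewed, and the job is handed in when it is done.

Besides the shell and the picture viewer there is one more tool, called after ">>>" in YAML: its name, and indented under it one key for each argument. jog_arm: Moves the arm, as the interface text tells. Its arguments: {"type":"object","properties":{"plan":{"type":"string"},"squeeze":{"type":"number"}},"required":["plan"]}

```bash
mkdir -p pics; ls
python3 - <<'E'
from bench import read_state, imaging
import cv2,numpy as np
s=read_state();print(s)
for n in("top","side"):
    p,d=imaging.grab_frame(n);np.savez(f"/tmp/{n}0.npz",p=p,d=d)
    cv2.imwrite(f"pics/{n}0.png",cv2.resize(p[:,:,::-1],(768,576),interpolation=cv2.INTER_CUBIC));print(n,imaging.camera_model(n))
E
```

```text
pics
{'t': 0.0, 'q': array([1.21372386e+00, 3.78054445e-01, 7.96071084e-02, 1.27435792e+00,
       9.45813136e-06, 1.46049648e+00]), 'qd': array([-0.00068303,  0.00047515, -0.00117208,  0.00083529, -0.00102213,
        0.00171283]), 'joint_torque': array([-1.50020700e-03, -4.63603735e+01,  2.69876647e+01,  2.06802960e-02,
       -3.79306439e-04, -2.27963909e-06]), 'tool_pos': array([0.14022231, 0.55697369, 0.23035849]), 'tcp_rot': array([-2.37199259e-04,  1.23073414e-01,  9.92397061e-01, -9.76066898e-04]), 'contact_force': array([-0.64511634,  0.74204672, -0.10353851]), 'torque': array([-0.001053  ,  0.01171479, -0.03450282]), 'width': 0.9985454976623316}
top {'camera_matrix': array([[419.90557023,   0.        , 258.0179844 ],
       [  0.        , 419.90557023, 197.27761163],
       [  0.        ,   0.        ,   1.        ]]), 'dist_coeffs': array([-0.12508432,  0.        ,  0.        ,  0.        ,  0.        ]), 'rvec': array([ 2.1926295 , -2.14209663,  0.13153925]), 'tvec': array([0.01515068, 0.56405697, 0.85248974])}
side {'camera_matrix': array([[447.96227358,   0.        , 263.93285142],
       [  0.        , 447.96227358, 192.11872874],
       [  0.        ,   0.        ,   1.        ]]), 'dist_coeffs': array([-0.06841612,  0.        ,  0.        ,  0.        ,  0.        ]), 'rvec': array([ 0.55900269, -2.6746994 ,  1.21893585]), 'tvec': array([0.49979477, 0.1925989 , 0.78112866])}
```

View pics/top0.png

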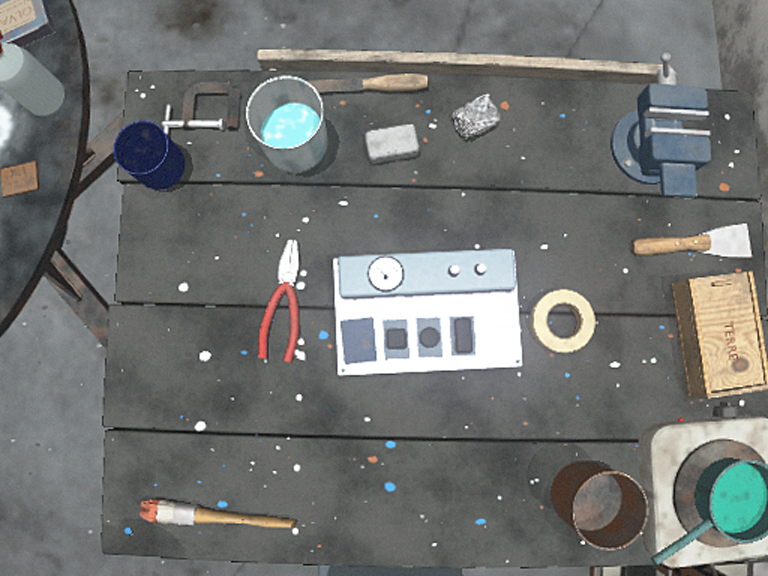

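View pics/side0.png

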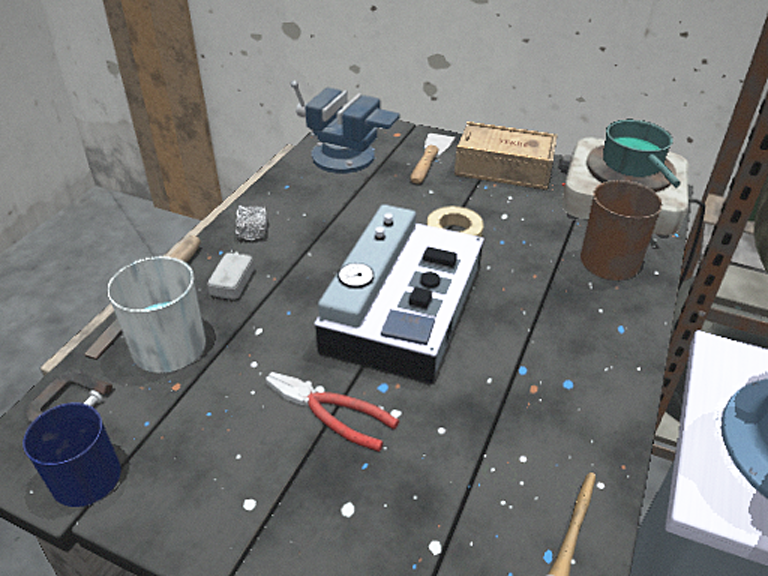

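```bash
cat > h.py <<'E'
import numpy as np,cv2
from bench import imaging
def cam(n):
    m=imaging.camera_model(n);R=cv2.Rodrigues(m["rvec"])[0];return m["camera_matrix"],m["dist_coeffs"],R,m["tvec"],m["rvec"]
def ray(n,uv,z):
    K,D,R,t,_=cam(n);p=cv2.undistortPoints(np.array(uv,float).reshape(-1,1,2),K,D)[:,0]
    d=np.c_[p,np.ones(len(p))]@R;c=-R.T@t
    return c+d*((z-c[2])/d[:,2])[:,None]
def proj(n,P):
    K,D,R,t,rv=cam(n);return cv2.projectPoints(np.array(P,float).reshape(-1,1,3),rv,t,K,D)[0][:,0]
E
python3 - <<'E'
from h import *
p=np.load('/tmp/top0.npz')['p'];cv2.imwrite('pics/c_top.png',cv2.resize(p[160:256,215:355,::-1],None,fx=5.5,fy=5.5,interpolation=cv2.INTER_CUBIC))
p=np.load('/tmp/side0.npz')['p'];cv2.imwrite('pics/c_side.png',cv2.resize(p[130:255,205:330,::-1],None,fx=4.8,fy=4.8,interpolation=cv2.INTER_CUBIC))
for n in("top","side"):print(n,proj(n,[[.14,.558,.23],[.14,.558,.0],[0.5,0,0]]))
E
```

```text
top [[-48.80392749 417.70113419]
 [ 16.09004744 381.91784226]
 [270.26569106 228.37822799]]
side [[485.92890746 642.64949457]
 [406.14095426 650.67110878]
 [283.37185831 219.69480837]]
```

View pics/c_top.png

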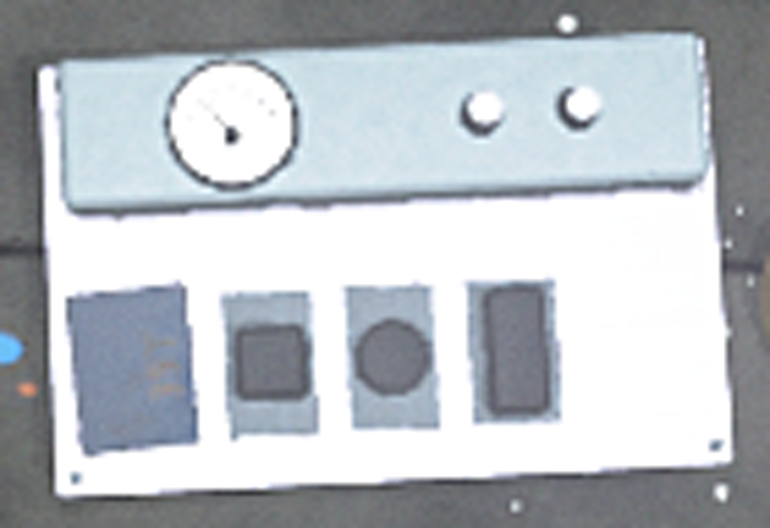

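View pics/c_side.png

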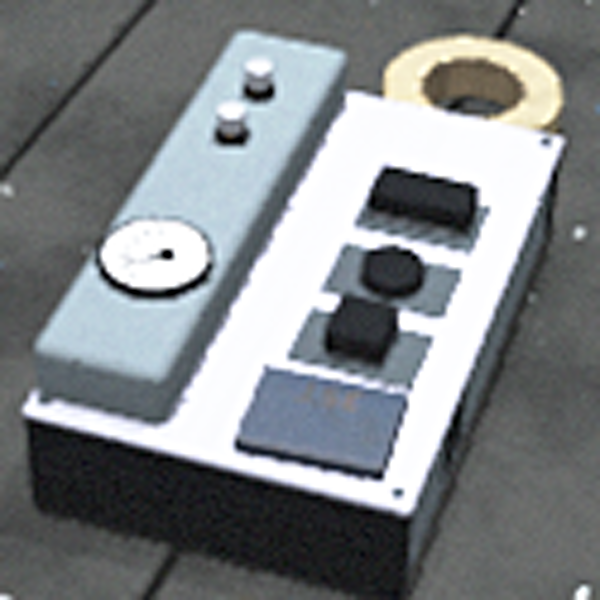

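Run:
```python
from h import *
T=lambda a:np.array(a)/5.5+[215,160]-.41
S=lambda a:np.array(a)/4.8+[205,130]-.4
k=ray('top',T([[516,350]]),.078);print('key top',k,'side',ray('side',S([[427,189]]),.078))
print('sq',ray('top',T([[272,362]]),.078),'round',ray('top',T([[393,357]]),.070))
c=ray('top',T([[57,497],[732,463],[40,66]]),.06);print(c)
e=c[0]-c[1];print(np.linalg.norm(e),'yaw',np.arctan2(-e[0],e[1]))
c2=ray('side',S([[410,515],[567,140],[22,408]]),.06);print(c2);e=c2[0]-c2[1];print(np.linalg.norm(e),'yaw',np.arctan2(-e[0],e[1]))
for c_,nm in((c,'t'),(c2,'s')):
    y=(c_[0]-c_[1])/np.linalg.norm(c_[0]-c_[1]);x=np.array([y[1],-y[0],0]);ctr=(c_[0]+c_[1])/2+x*.08
    r=ctr-.035*x;print(nm,ctr,r, r-.045*y, r-y*.0225, r-.0675*y)
d=np.load('/tmp/top0.npz')['d'];K,D,R,t,_=cam('top')
for uv in T([[516,350],[620,300],[272,362],[393,357]]):
    u,v=np.round(uv).astype(int);z=np.median(d[v-1:v+2,u-1:u+2]);p=cv2.undistortPoints(np.array([[uv]]),K,D)[0,0];print(R.T@(np.r_[p,1]*z-t))
```

```text
key top [[ 0.50880841 -0.07267848  0.078     ]] side [[ 0.5094807 -0.0723481  0.078    ]]
sq [[0.50252578 0.01542605 0.078     ]] round [[ 0.50570743 -0.0287827   0.07      ]]
[[ 0.45206289  0.09262631  0.06      ]
 [ 0.46966119 -0.15577477  0.06      ]
 [ 0.61163244  0.10392326  0.06      ]]
0.24902368154432317 yaw 0.07072813599179936
[[ 0.45369091  0.09370234  0.06      ]
 [ 0.47043048 -0.15504025  0.06      ]
 [ 0.61345614  0.10243346  0.06      ]]
0.24930521555439206 yaw 0.06719546418294277
t [ 0.54066202 -0.0259207   0.06      ] [ 0.50574953 -0.02839412  0.06      ] [ 0.50892964 -0.07328161  0.06      ] [ 0.50733959 -0.05083786  0.06      ] [ 0.5105197  -0.09572536  0.06      ]
s [ 0.54188015 -0.02529736  0.06      ] [ 0.50695914 -0.02764743  0.06      ] [ 0.50998066 -0.07254588  0.06      ] [ 0.5084699  -0.05009665  0.06      ] [ 0.51149142 -0.0949951   0.06      ]
[ 0.50882904 -0.07272813  0.07761553]
[ 0.52919446 -0.11371125  0.05918945]
[0.502518   0.01542997 0.07816857]
[ 0.50572172 -0.02880455  0.06971114]
```

```bash
cat >> h.py <<'E'
from scipy.spatial.transform import Rotation as Ro
def quat(q):return Ro.from_quat(np.r_[q[1:],q[0]])
def delta(tgt,yaw):
    from bench import read_state
    s=read_state();R=quat(s["tcp_rot"]);p=s["tool_pos"]
    Rt=Ro.from_matrix(np.c_[[np.sin(yaw),-np.cos(yaw),0],[np.cos(yaw),np.sin(yaw),0],[0,0,-1]])
    print('t',s['t'],'pos',p,'F',s['contact_force'],'w',s['width'])
    print('shift units',R.inv().apply(np.array(tgt)-p)/.05,'turn units',np.rad2deg((R.inv()*Rt).as_rotvec())/5)
E
python3 - <<'E'
from h import *
from bench import read_state
delta([.509,-.0727,.13],.069)
s=read_state();R=quat(s["tcp_rot"]);p=s["tool_pos"].copy()
for i in range(18):
    p+=R.apply([-.85*.05,-.17*.05,0]);R=R*Ro.from_rotvec([0,0,np.deg2rad(4)]);print(p.round(3),round(np.hypot(*p[:2]),3))
E
```

```text
Traceback (most recent call last):
  File "h.py", line 16, in delta
    Rt=Ro.from_matrix(np.c_[[np.sin(yaw),-np.cos(yaw),0],[np.cos(yaw),np.sin(yaw),0],[0,0,-1]])
  File "scipy/spatial/transform/_rotation.pyx", line 1143, in scipy.spatial.transform._rotation.Rotation.from_matrix
ValueError: Non-positive determinant (left-handed or null coordinate frame) in rotation matrix 0: [[ 0.06894526  0.99762044  0.        ]
 [-0.99762044  0.06894526  0.        ]
 [ 0.          0.         -1.        ]].
```

```bash
sed -i 's/\[np.sin(yaw),-np.cos(yaw),0\]/[-np.sin(yaw),np.cos(yaw),0]/' h.py
python3 - <<'E'
from h import *
from bench import read_state
delta([.509,-.0727,.13],.069)
s=read_state();R=quat(s["tcp_rot"]);p=s["tool_pos"].copy()
for i in range(18):
    p+=R.apply([-.85*.05,-.17*.05,0]);R=R*Ro.from_rotvec([0,0,np.deg2rad(4)]);print(p.round(3),round(np.hypot(*p[:2]),3))
E
```

```text
t 0.1 pos [0.14028445 0.55704078 0.23045918] F [-0.04412896  0.24394368  0.54748041] w 1.0015643507597074
shift units [-10.22872652 -10.40752338   2.02565357] turn units [-1.91621371e-02  1.07920960e-02  1.43806348e+01]
[0.179 0.538 0.23 ] 0.568
[0.217 0.517 0.23 ] 0.561
[0.253 0.493 0.23 ] 0.554
[0.288 0.467 0.231] 0.548
[0.32  0.438 0.231] 0.543
[0.351 0.407 0.231] 0.537
[0.379 0.374 0.231] 0.533
[0.405 0.34  0.231] 0.528
[0.428 0.303 0.231] 0.524
[0.449 0.265 0.231] 0.521
[0.467 0.225 0.231] 0.518
[0.482 0.185 0.231] 0.516
[0.494 0.143 0.231] 0.515
[0.504 0.101 0.231] 0.514
[0.51  0.058 0.231] 0.513
[0.513 0.015 0.231] 0.514
[ 0.514 -0.028  0.231] 0.515
[ 0.511 -0.072  0.231] 0.516
```

>>> jog_arm:
  plan: "-.85 -.17 0 0 0 .8 0;-.85 -.17 0 0 0 .8 0;-.85 -.17 0 0 0 .8 0;-.85 -.17 0 0 0 .8 0;-.85 -.17 0 0 0 .8 0;-.85 -.17 0 0 0 .8 0;-.85 -.17 0 0 0 .8 0;-.85 -.17 0 0 0 .8 0;-.85 -.17 0 0 0 .8 0;-.85 -.17 0 0 0 .8 0;-.85 -.17 0 0 0 .8 0;-.85 -.17 0 0 0 .8 0;-.85 -.17 0 0 0 .8 0;-.85 -.17 0 0 0 .8 0;-.85 -.17 0 0 0 .8 0;-.85 -.17 0 0 0 .8 0;-.85 -.17 0 0 0 .8 0;-.85 -.17 0 0 0 .8 0;0 0 0 0 0 0 0;0 0 0 0 0 0 0"
  squeeze: 20

```text
t: 2.6
tool_pos: [0.5112, -0.0707, 0.2309]
tcp_rot: [-0.001, 0.683, 0.731, 0.0]
contact_force: [0.1, -0.1, 0.3]
width: 0.003
```

Run:
```python
from h import *
delta([.509,-.0727,.11],.069)
```

```text
t 2.6 pos [ 0.51118609 -0.07065881  0.23093815] F [ 0.05702108 -0.0918967   0.34149459] w 0.003398283626405901
shift units [-0.04001538 -0.04460727  2.41876034] turn units [-0.00837002 -0.01058737 -0.0172162 ]
```

>>> jog_arm:
  plan: "-.04 -.045 .7 0 0 0 0;0 0 .7 0 0 0 0;0 0 .7 0 0 0 0;0 0 .5 0 0 0 0;0 0 0 0 0 0 0;0 0 0 0 0 0 0"

```text
t: 3.35
tool_pos: [0.51, -0.0725, 0.1022]
tcp_rot: [0.0, 0.682, 0.731, 0.0]
contact_force: [-0.1, 0.2, -0.3]
width: -0.0
```

Run:
```python
from h import *
delta([.509,-.0727,.078],.069)
ps=[]
for n,(a,b,c,d) in(("top",(160,260,215,355)),("side",(110,235,205,345))):
    p,dd=imaging.grab_frame(n);ps.append(cv2.resize(p[a:b,c:d,::-1],(560,int(4*(b-a))),interpolation=cv2.INTER_CUBIC))
    cv2.imwrite(f'pics/m_{n}.png',ps[-1])
    print(proj(n,[[.509,-.0727,.1]]))
```

```text
t 3.35 pos [ 0.51004211 -0.07254729  0.10224299] F [-0.12853932  0.18633881 -0.26206142] w -7.474959613320135e-05
shift units [-0.00153765 -0.02152753  0.48483713] turn units [ 0.01240224  0.00182759 -0.00269665]
[[309.88749338 222.54940606]]
[[294.50268586 160.44032067]]
```

View pics/m_side.png

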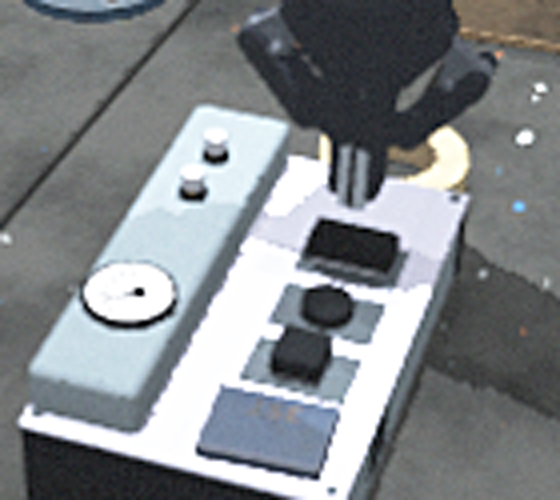

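View pics/m_top.png

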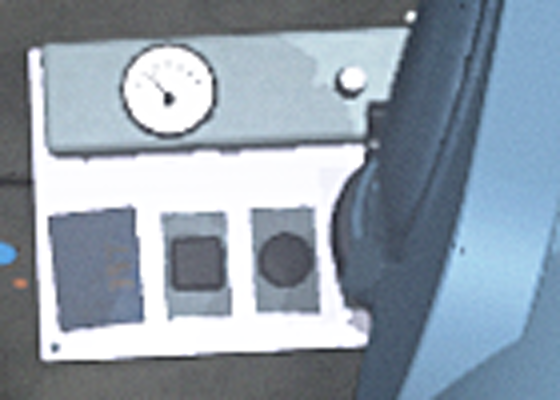

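>>> jog_arm:
  plan: "0 -.02 .3 0 0 0 0;0 0 .15 0 0 0 0;0 0 .1 0 0 0 0;0 0 .05 0 0 0 0;0 0 0 0 0 0 0"

```text
t: 4.08
tool_pos: [0.5082, -0.0732, 0.071]
tcp_rot: [-0.0, 0.683, 0.73, -0.0]
contact_force: [-0.4, 0.5, 0.7]
width: -0.002
```

>>> jog_arm:
  plan: "0 0 .05 0 0 0 0;0 0 0.03 0 0 0 0;0 0 0 0 0 0 0"

```text
t: 4.45
tool_pos: [0.5085, -0.0733, 0.068]
tcp_rot: [0.0, 0.683, 0.731, 0.0]
contact_force: [-2.7, 1.0, 6.9]
width: -0.002
```

Run:
```python
from h import *
delta([.509,-.0727,.068],.069)
p,dd=imaging.grab_frame("side");cv2.imwrite(f'pics/n_side.png',cv2.resize(p[110:235,205:345,::-1],(784,700),interpolation=cv2.INTER_CUBIC)[:600])
```

```text
t 4.45 pos [ 0.50853452 -0.07330239  0.06795529] F [-2.6608741   0.98390044  6.93415704] w -0.0018787947759324
shift units [ 0.01139359  0.01009989 -0.000891  ] turn units [ 0.00615711  0.00230874 -0.01874263]
```

View pics/n_side.png

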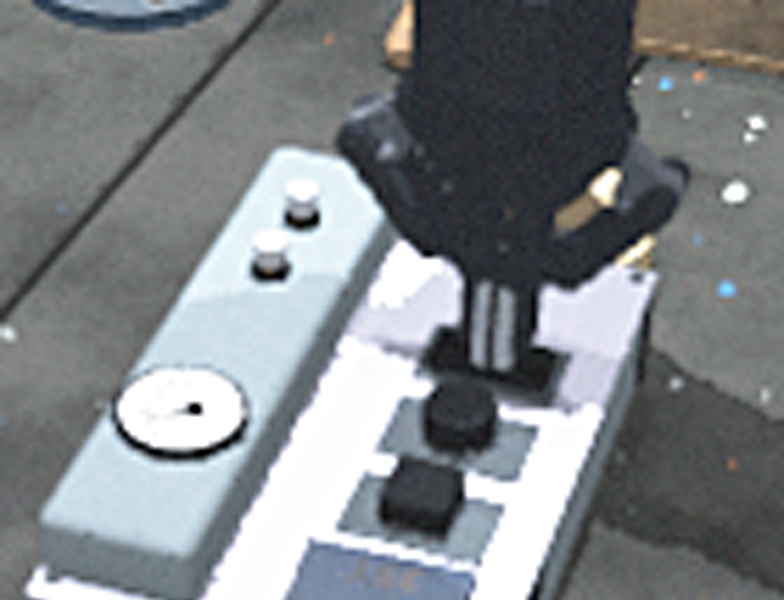

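The round key (460,410) has popped up and the long key (490,365) is down under the fingers. I'll push a little more to reach the firm stop.

>>> jog_arm:
  plan: "0 0 .03 0 0 0 0;0 0 0 0 0 0 0"

```text
t: 4.75
tool_pos: [0.5086, -0.0733, 0.0677]
tcp_rot: [0.001, 0.683, 0.731, 0.0]
contact_force: [-6.2, 0.8, 16.9]
width: -0.002
```

Firm stop: 17 N with hardly any further movement. Now I'll lift straight up and away from the view.

>>> jog_arm:
  plan: "0 0 -.1 0 0 0 0;0 0 -.2 0 0 0 0;0 0 -.6 0 0 0 0;0 0 -.8 0 0 0 0;0 0 -.8 0 0 0 0;.8 0 0 0 0 0 0;.8 0 0 0 0 0 0;.8 0 0 0 0 0 0;.8 0 0 0 0 0 0;.8 0 0 0 0 0 0;0 0 0 0 0 0 0;0 0 0 0 0 0 0"

```text
t: 6.25
tool_pos: [0.495, 0.126, 0.1909]
tcp_rot: [0.0, 0.683, 0.731, -0.0]
contact_force: [0.3, -0.3, 0.4]
width: 0.0
```

Run:
```python
from h import *
delta([.509,-.0727,.068],.069)
p,dd=imaging.grab_frame("side");cv2.imwrite(f'pics/o_side.png',cv2.resize(p[110:235,205:345,::-1],(672,600),interpolation=cv2.INTER_CUBIC))
p,d=imaging.grab_frame("top");cv2.imwrite(f'pics/o_top.png',cv2.resize(p[150:270,215:355,::-1],(672,576),interpolation=cv2.INTER_CUBIC))
K,D,R,t,_=cam('top')
for P in([.509,-.0727,.07],[.5057,-.0288,.078],[.5025,.0154,.078]):
    uv=proj('top',[P])[0];u,v=np.round(uv).astype(int);z=np.median(d[v-1:v+2,u-1:u+2]);q=cv2.undistortPoints(np.array([[uv]]),K,D)[0,0];print(R.T@(np.r_[q,1]*z-t))
```

```text
t 6.25 pos [0.49504297 0.12596647 0.19086382] F [ 0.28084496 -0.30501309  0.44222078] w 0.00016752662841535215
shift units [-3.98206731  0.01014871  2.45896533] turn units [ 0.00103429  0.00485749 -0.0167931 ]
[ 0.50895473 -0.07259153  0.07084792]
[ 0.50575695 -0.02888715  0.07685943]
[0.50247071 0.0154148  0.07863549]
```

View pics/o_side.png

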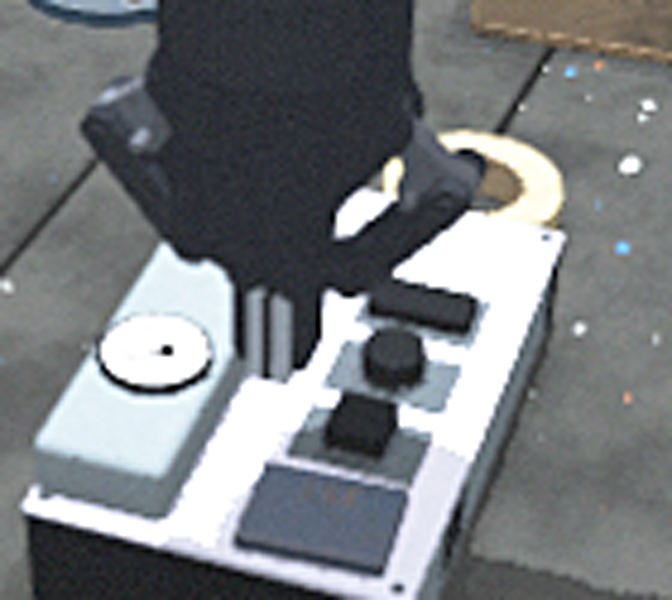

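View pics/o_top.png

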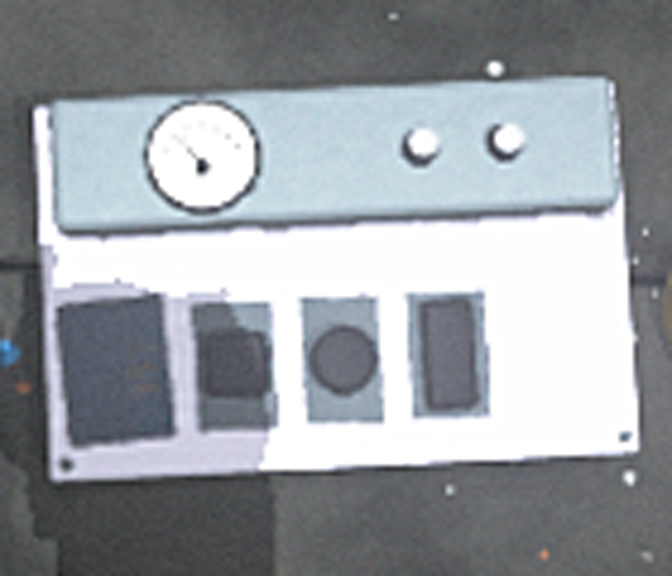

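The long key (425,305 in the side crop) stands low, and depth puts its top at 71 mm. The round and square keys (395,355 and 362,420) are up at about 77 and 79 mm. The gripper is clear of everything.

```bash
python3 -c "
from bench import sign_off;print(sign_off())"
```

```text
the job is handed in; nothing more can be done
None
```

The long key is latched down, the round key has popped up and the square key was not touched. I located the long key in both cameras, whose readings agreed to about 1 mm. I then pressed it with the shut fingers to its firm stop, lifted clear and handed the job in at about 6.4 s.

- **Key heights after release:** the depth image puts the long key's top at 71 mm (latched is 70 mm). The round and square keys' tops are at 77 and 79 mm (up is 78 mm). Both pictures agree with this.
- **Forces and clearance:** the highest wrist force I read was about 18 N, at the stop. After the lift, the gripper was about 0.19 m above the bench and touching nothing.
- **Disagreements:** at 71 mm on the way down the force read only 0.7 N instead of the expected 2 to 4 N. It rose to 7 N and then 17 N at the stop. No check failed.

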